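# Crack open the camera dry box and hold it ajar

## Robot

A 6-joint arm with a two-finger parallel gripper is mounted at the origin on the work surface. World frame = base frame: x ahead of the robot, y to its left, z up, the work surface at z = 0. Lengths are in mm, angles in rad, forces in N, time in s.
With the tool pointing down it reaches from about 350 to 775 mm from the base axis. Payload 7.3 kg.
Tool frame: the origin (TCP) lies at the very end of the fingers, on their centre line; the grasp point (between the pads) lies 19 mm behind it (pinch_z is the distance from the TCP to the grasp point, in mm); z points along the fingers, y is the direction in which the jaws open and shut (so a half turn about z gives the same grasp; the last joint's range is limited). The gripper opens to 92 mm and grips with 3 to 60 N. Pads are 19 mm wide; open, the fingers measure 130 mm over their backs; the gripper's body (75 mm by 190 mm) begins 47 mm behind the grasp point.
Start: joints at [-1.303, 0.342, 1.524, -0, 1.275, -0.146], TCP at [211.122, -480.7, 226.741] pointing down, gripper open.
Joint ranges: [-2.53, 2.53], [-0.77, 2.02], [0.04, 2.7], [-1, 4.14], [0.28, 2.66], [-3.11, 3.11]. Speed limits (rad/s): [2.57, 2.57, 3.14, 3.14, 3.14, 3.14].

## Interface

Orientations are given as [roll, pitch, yaw] about the fixed x, y, z axes, in that order (R = Rz(yaw) Ry(pitch) Rx(roll)).
In Python, from plant import * gives the robot as it stands.
- The arm moves only by the tool step_arm, never from a script. Its argument "moves" is one flat list of numbers, 7 for each row, row after row: the shift along the tool's x, y, z scaled (see below), then the turn, a rotation vector about the tool's x, y, z scaled (see below), then the closure, from -1 (fully open) to 1 (shut). A call has 1 to 8 rows; each row shifts and turns the pose as measured when the row begins, along the tool's axes as they then stand; what a row does not reach is not made up. The controller multiplies each number of a shift by 2 cm and each number of a turn by 4 degrees. A row lasts 1/12 s, in which the tool goes at most 41.7 mm and 7.16 degrees, less where a joint would pass 70% of its speed; a pose out of reach is approached as far as the arm can. A call with a number of a shift or a turn outside -1 to 1 is refused whole. A call with a gripper value outside its range is refused whole. The fingers move at their own pace and stop on an object; the grip force is fixed at half the most. Time passes only in rows, so rows that do not move let the fingers close. It gives the time, the measured TCP pose, the force and the opening at its end, in the units of the state.
- get_obs(): the state, without advancing time (a new reading comes with each control period).
- capture(name): name is "side" or "top"; returns the picture (384x512x3 uint8, red, green, blue); there is no depth.
- get_calibration(name): a dict with "mtx" (3x3 intrinsics, pixels), "k1" (the pictures are not rectified: a ray, as slopes to the right and down, at radius r is drawn at 1 + k1 r^2 times it, then the intrinsics apply), "eye" and "orientation" of the camera in the world. Camera axes: x right, y down, z forward; pixel columns grow to the right and rows downward; lengths in mm; the calibration is good to about 2 mm. A picture is of the moment at which its call begins. get_calibration takes no time and is no camera call.
- close_job(): hands the job in, once; it reports no verdict.
The state is a dict: "time": time; "joint_positions": joint angles; "dq": joint speeds; "tau": joint torques, N m; "tool_pos": TCP position; "tcp_rot": TCP orientation; "contact_force": force on the tool from outside, world axes, zero at the start; "moment": the same for the moment, N m; "grip_width": finger opening in mm.
Only numpy, scipy, OpenCV 4.12 (cv2) and the standard library are available. Lean on these libraries where they do the work, as an engineer would, in place of code of your own. Each camera call takes 0.05 s, during which the arm holds its last target.

## Task

The lenses in the airtight dry box are still cold, so the box must breathe a little before it is opened. Swing its carry handle over to the back, all the way down until it snaps into the two rests behind the box (handle up, it locks the lid), then take the lid by the pull bar at its front edge, pull up until the sticky seal lets go, and hold the lid just ajar with its front edge two to four centimetres up, never letting it fly open. Finish while still holding the lid there, and leave the lens, the cup, the mouse and the lens cap around the box where they are.

Things in the scene. Friction and masses are not known exactly. Their poses are not given: they have to be found in the camera images.
- drybox: airtight camera dry box, fixed on the desk: smoky clear plastic, 180 mm deep (its x), 260 wide (its y), grey lid with top at 145 mm. Origin: centre of its underside; -x points out of its front (to the robot), +x to its back, z up. An aluminium carry handle spans it from side to side. Two grey rests 14 mm wide stick out of its back at y = +90 and -90 mm, to 157 mm behind the centre, 111 mm high
- bail (a joint): swing of the carry handle about the box's y axis through bail_pivot, rad: 0 upright over the lid, positive to the back, 1.60 fully down in the rests (end stop), negative to the front. Stiff, stays where left: about 2 N at the bar moves it; over the last 0.1 rad some 4 N snap the bar under the sprung nubs of its two rests (past 1.56). Below about 0.6 rad its cams hold the lid down
- bail_grip (a point): centre of the handle's bar, to be gripped: black rubber sleeve 18 mm thick, 110 mm long, parallel to the box's y, 140 mm from the pivot axis. Upright it is 240 mm above the desk; in the rests it is 140 mm behind the box's centre, 96 mm above the desk, with 31 mm free between sleeve and box and nothing near it between the two rests. Its axes turn with the handle
- bail_pivot (a point): point on the handle's pivot axis in the middle of the box, 100 mm above the desk, above the box's origin; axes as the box
- lid (a joint): opening of the lid about the box's y axis through lid_hinge, rad: 0 shut, positive with the front edge up, to 1.3. The front edge is 0.19 m from the hinge: 0.1 rad raises it 19 mm. The rubber seal gives suddenly at about 14 N upward pull on the pull bar, its drag is gone after some 6 mm, then only the lid's weight is left, about 2 N at the bar. Let go, the lid falls shut
- lid_pull (a point): centre of the lid's pull bar: round grey plastic bar 14 mm thick, 96 mm between its posts, parallel to the box's y, near the lid's front edge: 66 mm in front of the box's centre, 179 mm above the desk when shut, some 28 mm free below it. It lies 160 mm in front of and 52 mm above the hinge axis. Its axes turn with the lid
- lid_hinge (a point): point on the lid's hinge axis at the back rim of the box, in the middle of its width: 94 mm behind the box's centre, 127 mm above the desk; axes as the box.
- lens: a camera lens standing upright on its rear cap, black, 72 mm across, 100 mm tall; origin at the centre of its underside. A bystander beside the dry box.
- cup: a paper drinks cup with a white lid and a straw, 90 mm across, 128 mm tall (straw to 185 mm); origin at the centre of its underside. A bystander beside the dry box.
- mouse: a white computer mouse, 105 x 60 x 29 mm; origin at the centre of its underside. A bystander beside the dry box, near its front.
- lens_cap: a flat black lens cap lying on the desk, 72 mm across, 8 mm thick; origin at the centre of its underside. A bystander beside the dry box, near its front.

How it is judged (in metres and radians):
On the way, in this order (a step that is already met when the one before it is completed fails the run):
1. the carry handle is swung to the back and snapped into its rests (value of joint bail above 1.56 rad), for 0.2 s.
2. the seal is broken and the lid raised in the gripper (value of joint lid above 0.07 rad and contact force between the fingers and lid above 0.5 N), for 0.2 s.
At the end, for the whole second after the job is handed in: the carry handle is down in its rests (snapped in, above 1.56 of 1.60 rad) and the fingers hold the lid still, raised 0.08 to 0.24 rad (front edge about 15 to 45 mm up) (value of joint bail above 1.56 rad and value of joint lid between 0.08 and 0.24 rad and velocity of joint lid between -0.05 and 0.05 rad/s and contact force between the fingers and lid above 0.5 N); the arm keeps its last pose, push and grip.
It fails at once if the lid flies open (beyond 0.4 rad, front edge 75 mm up) (value of joint lid above 0.4 rad).
It fails at once if the lens, cup, mouse or lens cap is pushed by more than 30 mm or knocked over (distance of any of lens, cup, mouse, lens_cap from where it was at the start of the episode above 0.03 m or angle between any of lens, cup's own z axis and vertical above 0.5 rad).
It also fails if it takes over 51 s, if anything falls off the work surface, if the arm or the gripper's body presses on something with over 40 N, if the wrist force passes 120 N, or if a joint passes its speed limit or range.

## Working session

There is one attempt and no reset: what is moved stays moved. The work goes in short steps, Python scripts to look and compute and a tool call to move; the robot and the scene stay as the last step left them, time stands still between calls to the robot, and variables do not carry over. Pictures are saved under pics/ and viewed, and the job is handed in when it is done.

Besides the shell and the picture viewer there is one more tool, called after ">>>" by a JSON object that holds its "name" and its "arguments", one argument or row to a line. step_arm: Moves the arm, as the interface text tells. Shifts and turns lie within -1 to 1; 1 stands for 2 cm of shift or 4 degrees of turn. Its arguments: {"type":"object","properties":{"moves":{"type":"array"}},"required":["moves"]}

```bash
mkdir -p pics; ls
python3 - <<'E'
from plant import *
import cv2
print(get_obs())
for n in ("side","top"):
    im=capture(n); cv2.imwrite(f"pics/{n}0.png",im[:,:,::-1]); print(n,get_calibration(n))
E
```

```text
pics
{'time': 0.0, 'joint_positions': array([-1.30298769e+00,  3.42708596e-01,  1.52502484e+00,  2.44398842e-05,
        1.27538058e+00, -1.46033402e-01]), 'dq': array([ 0.00063038,  0.00055166, -0.00124651, -0.00052923,  0.00132166,
       -0.00051354]), 'tau': array([-4.32237775e-04, -4.31237054e+01, -2.44223982e+01,  7.17594847e-02,
        5.59428404e-02, -1.65151228e-04]), 'tool_pos': array([ 211.02126195, -480.28165237,  226.04955909]), 'tcp_rot': array([-3.14009089e+00, -2.44502262e-04,  4.13834725e-01]), 'contact_force': array([-0.00551054,  0.35187025,  0.38884126]), 'moment': array([ 0.02489055, -0.03673031,  0.09177073]), 'grip_width': 91.78051418010008}
side {'mtx': array([[387.20995865,   0.        , 258.3527357 ],
       [  0.        , 387.20995865, 186.07541214],
       [  0.        ,   0.        ,   1.        ]]), 'k1': -0.05115830409279426, 'eye': array([148.99098652, 504.74839806, 671.01024281]), 'orientation': array([-2.26362996,  0.0176003 , -2.43915833])}
top {'mtx': array([[466.27886925,   0.        , 260.61523793],
       [  0.        , 466.27886925, 191.98779834],
       [  0.        ,   0.        ,   1.        ]]), 'k1': -0.15168595281916084, 'eye': array([ 337.06541547,   35.67788125, 1354.69407304]), 'orientation': array([-2.96753085, -0.00592056, -1.55160399])}
```

View pics/side0.png

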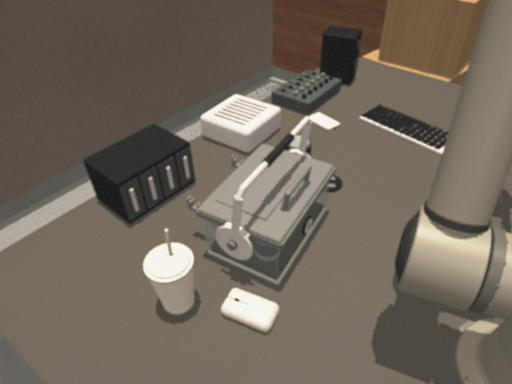

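View pics/top0.png

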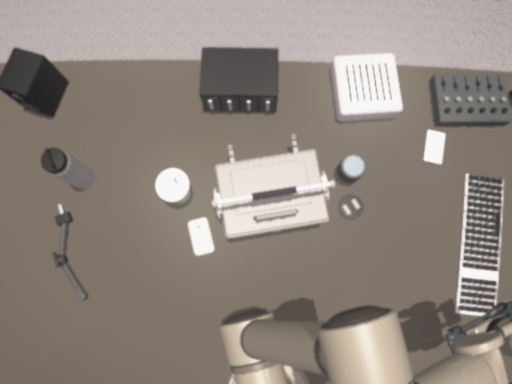

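The side view shows the box at about (270,210) with its handle upright, the cup at (170,275) and the mouse at (250,310). The top view shows the box at about (272,192), the lens at (351,167), the cap at (350,207), the cup at (173,185) and the mouse at (201,237). I'll enlarge both for measuring.

Run:
```python
import cv2
a=cv2.imread("pics/top0.png")[125:250,150:375]; cv2.imwrite("pics/topz.png",cv2.resize(a,None,fx=3.5,fy=3.5,interpolation=cv2.INTER_CUBIC))
a=cv2.imread("pics/side0.png")[105:285,180:350]; cv2.imwrite("pics/sidez.png",cv2.resize(a,None,fx=3.3,fy=3.3,interpolation=cv2.INTER_CUBIC))
```

```text
(no output)
```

View pics/topz.png

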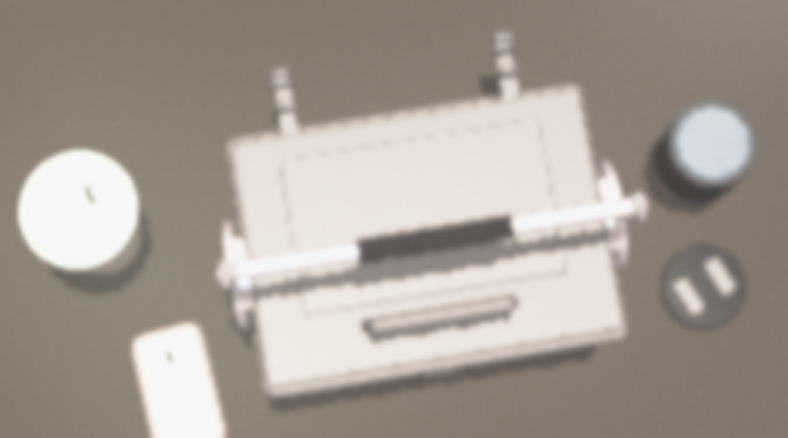

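View pics/sidez.png

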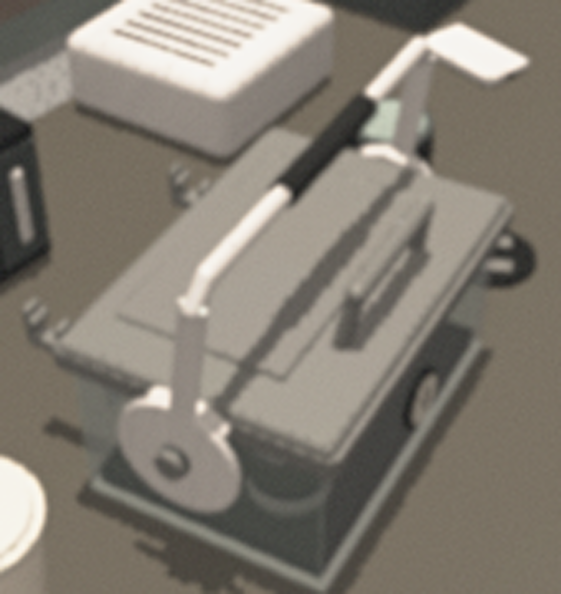

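```bash
cat > h.py <<'E'
import numpy as np, cv2
from scipy.spatial.transform import Rotation as R
from plant import *
def ray(n,uv):
    c=get_calibration(n); k=c['k1']
    uv=np.array(uv,float); K=c['mtx']
    d=np.array([(uv[0]-K[0,2])/K[0,0],(uv[1]-K[1,2])/K[1,1]])
    p=d.copy()
    for _ in range(20): p=d/(1+k*(p@p))
    return c['eye'], R.from_euler('xyz',c['orientation']).as_matrix()@np.r_[p,1]
def plane(n,uv,z):
    e,d=ray(n,uv); return e+d*(z-e[2])/d[2]
def tri(uvt,uvs):
    e1,d1=ray('top',uvt); e2,d2=ray('side',uvs)
    s=np.linalg.lstsq(np.c_[d1,-d2],e2-e1,rcond=None)[0]
    a,b=e1+d1*s[0],e2+d2*s[1]
    return (a+b)/2, np.linalg.norm(a-b)
def proj(n,P):
    c=get_calibration(n); M=R.from_euler('xyz',c['orientation']).as_matrix()
    q=M.T@(np.array(P)-c['eye']); p=q[:2]/q[2]; p=p*(1+c['k1']*(p@p))
    return p*[c['mtx'][0,0],c['mtx'][1,1]]+c['mtx'][:2,2]
tz=lambda x,y:((x+.5)/3.5-.5+150,(y+.5)/3.5-.5+125)
sz=lambda x,y:((x+.5)/3.3-.5+180,(y+.5)/3.3-.5+105)
E
python3 - <<'E'
from h import *
np.set_printoptions(precision=1,suppress=True)
c=[plane('top',tz(*p),145) for p in [(232,143),(578,88),(624,335),(270,392)]]
print(np.array(c)); m=np.mean(c,0); print('centre',m,[np.linalg.norm(c[i]-c[i-1]) for i in range(4)])
# box y axis: left (world y+)= px left ; x axis back
ys=(c[0]-c[1])+(c[3]-c[2]); xs=(c[0]-c[3])+(c[1]-c[2])
print('yaw',np.degrees([np.arctan2(-ys[0],ys[1]),np.arctan2(xs[1],xs[0])]))
a=[plane('top',tz(*p),240) for p in [(360,248),(510,226)]];print('sleeve',np.array(a),np.mean(a,0),np.linalg.norm(a[0]-a[1]))
a=[plane('top',tz(*p),179) for p in [(370,325),(515,302)]];print('pull',np.array(a),np.mean(a,0))
print(tri(tz(360,248),sz(290,190)),tri(tz(510,226),sz(367,103)))
print(tri(tz(370,325),sz(358,290)),tri(tz(515,302),sz(428,205)))
for n,p,z in (('lens',(711,145),100),('cup',(80,209),128),('cap',(703,285),8),('mouse',(185,400),29)): print(n,plane('top',tz(*p),z))
E
```

```text
[[ 619.1  153.   145. ]
 [ 668.  -110.8  145. ]
 [ 478.  -145.1  145. ]
 [ 430.5  118.1  145. ]]
centre [548.9   3.8 145. ] [np.float64(191.84914301347104), np.float64(268.2598389039154), np.float64(193.00528535638375), np.float64(267.4420347272278)]
yaw [10.4 10.4]
sleeve [[524.1  52.3 240. ]
 [541.7 -51.5 240. ]] [532.9   0.4 240. ] 105.3634457130475
pull [[477.9  44.8 179. ]
 [496.8 -60.3 179. ]] [487.4  -7.8 179. ]
(array([522.3,  51.4, 241.8]), np.float64(3.471006968569517)) (array([541.7, -51.3, 241.2]), np.float64(0.4164596544339636))
(array([476.2,  44.3, 187. ]), np.float64(1.6925930458837244)) (array([497.1, -60.4, 177.5]), np.float64(0.22949659018051888))
lens [ 636.1 -222.4  100. ]
cup [568.9 270.  128. ]
cap [ 537.3 -232.5    8. ]
mouse [431.4 195.   29. ]
```

Each estimate against what it should be:

| Quantity | Measured | Expected |
|---|---|---|
| Lid size | 192 × 268 mm | near the 180 × 260 mm body (with rim) |
| Sleeve length | 105 mm | 110 mm |
| Sleeve height | about 241 mm | 240 mm |
| Pull bar | (487,-8) | (484,-8) |

The box centre is about (550,4) with yaw 10.4°, and the handle leans about 0.12 rad to the front. With tool yaw 100.4°, the tool axes become x = box y, y = box x (to the back), z = down. The plan is to push the handle with closed fingers, first from the front and then from above.

>>> {"name": "step_arm", "arguments": {
  "moves": [1,-0.46,0,0,0,-0.8,1,1,-0.46,0,0,0,-0.8,1,1,-0.46,0,0,0,-0.8,1,1,-0.46,0,0,0,-0.8,1,1,-0.46,0,0,0,-0.8,1,1,-0.46,0,0,0,-0.8,1,1,-0.46,0,0,0,-0.8,1,1,-0.46,0,0,0,-0.8,1]
}}

```text
time: 0.77
tool_pos: [299.2, -325.3, 222.5]
tcp_rot: [-3.134, -0.003, 0.873]
contact_force: [-0.5, 0.4, 0.2]
grip_width: 42.8
```

>>> {"name": "step_arm", "arguments": {
  "moves": [1,0.05,-0.05,0,0,-0.8,1,1,0.05,-0.05,0,0,-0.8,1,1,0.05,-0.05,0,0,-0.8,1,1,0.05,-0.05,0,0,-0.8,1,1,0.05,-0.05,0,0,-0.8,1,1,0.05,-0.05,0,0,-0.8,1,1,0.05,-0.05,0,0,-0.8,1,1,0.05,-0.05,0,0,-0.8,1]
}}

```text
time: 1.43
tool_pos: [382.9, -179.9, 229.4]
tcp_rot: [-3.131, -0.009, 1.343]
contact_force: [0.1, -0.4, -0.9]
grip_width: 0.8
```

>>> {"name": "step_arm", "arguments": {
  "moves": [1,0.56,0.05,0,0,-0.73,1,1,0.56,0.05,0,0,-0.73,1,1,0.56,0.05,0,0,-0.73,1,1,0.56,0.05,0,0,-0.73,1,1,0.56,0.05,0,0,-0.73,1,1,0.56,0.05,0,0,-0.73,1,1,0.56,0.05,0,0,-0.73,1,1,0.56,0.05,0,0,-0.73,1]
}}

```text
time: 2.1
tool_pos: [480.3, -15.9, 220.4]
tcp_rot: [-3.132, -0.015, 1.771]
contact_force: [0.7, -1.0, 0.4]
grip_width: 0.5
```

```bash
cat >> h.py <<'E'
C=np.array([550.,4.,0]); Y=np.radians(10.4)
B=np.array([[np.cos(Y),np.sin(Y),0],[-np.sin(Y),np.cos(Y),0],[0,0,1]])
box=lambda P:B@(np.array(P)-C); world=lambda p:B.T@np.array(p,float)+C
def st():
    o=get_obs(); M=R.from_euler('xyz',o['tcp_rot']).as_matrix()
    print('t',round(o['time'],2),'box',box(o['tool_pos']).round(1),'rot',np.degrees(o['tcp_rot']).round(1),'tool axes in box cols',(B@M).round(3).tolist(),'F',(B@o['contact_force']).round(1),'w',round(o['grip_width'],1)); return o
def save(n,f,crop=None,k=1):
    im=capture(n)[:,:,::-1]
    if crop: im=im[crop[1]:crop[3],crop[0]:crop[2]]
    cv2.imwrite('pics/'+f,cv2.resize(im,None,fx=k,fy=k,interpolation=cv2.INTER_CUBIC))
E
python3 -c "
from h import *
st(); save('side','s1.png',(130,80,380,290),2.8)"
```

```text
t 2.1 box [-72.2  -7.  220.4] rot [-179.5   -0.8  101.5] tool axes in box cols [[-0.019, 1.0, -0.01], [1.0, 0.019, 0.014], [0.015, -0.009, -1.0]] F [ 0.5 -1.1  0.4] w 0.5
```

View pics/s1.png

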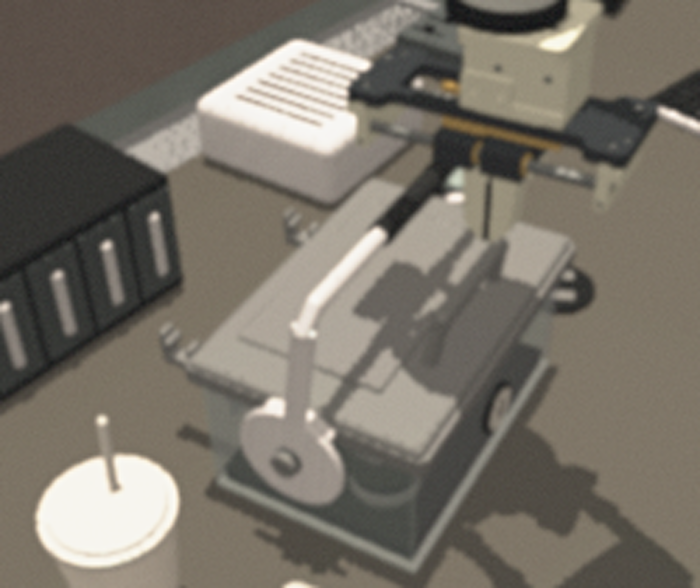

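The closed fingers are in front of the sleeve (bar at about (410,205) in this crop), above the pull bar and clear of it. I'll start the push.

>>> {"name": "step_arm", "arguments": {
  "moves": [0,0.5,0,0,0,0,1,0,0.5,0,0,0,0.2,1,0,0.5,0,0,0,0.1,1,0,0.5,0,0,0,0,1,0,0.5,0.05,0,0,0,1,0,0.5,0.1,0,0,0,1,0,0.5,0.1,0,0,0,1,0,0.5,0.15,0,0,0,1]
}}

```text
time: 2.82
tool_pos: [560.0, 4.0, 209.4]
tcp_rot: [-3.123, -0.018, 1.75]
contact_force: [-1.7, 0.2, 2.3]
grip_width: 0.6
```

```bash
python3 -c "
from h import *
st(); save('side','s2.png',(130,80,380,290),2.8)"
```

```text
t 2.82 box [  9.8  -1.8 209.4] rot [-179.    -1.   100.3] tool axes in box cols [[0.002, 1.0, -0.018], [1.0, -0.002, 0.018], [0.018, -0.018, -1.0]] F [-1.6  0.5  2.3] w 0.6
```

View pics/s2.png

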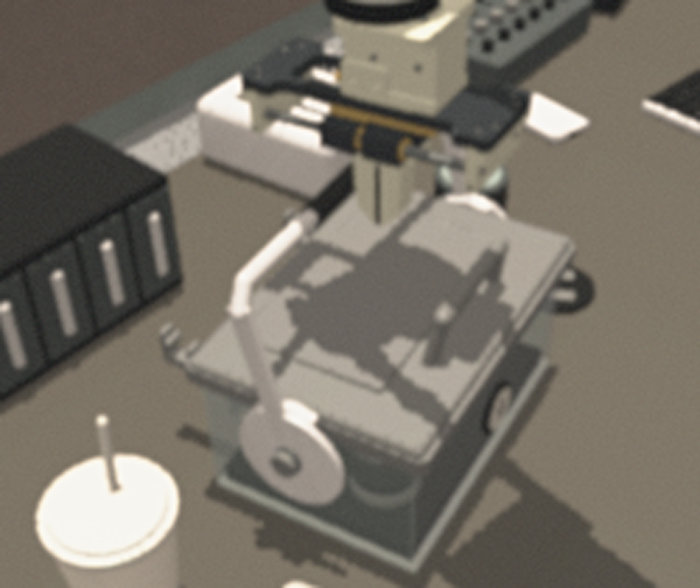

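The bar is moving back with the fingers, now leaning about 0.3 rad. I'll continue along the arc.

>>> {"name": "step_arm", "arguments": {
  "moves": [0,0.45,0.05,0,0,0,1,0,0.45,0.1,0,0,0,1,0,0.45,0.15,0,0,0,1,0,0.45,0.2,0,0,0,1,0,0.45,0.2,0,0,0,1,0,0.45,0.25,0,0,0,1,0,0.45,0.25,0,0,0,1,0,0.45,0.3,0,0,0,1]
}}

```text
time: 3.53
tool_pos: [633.5, 17.2, 171.5]
tcp_rot: [-3.114, -0.02, 1.747]
contact_force: [-3.6, -0.8, -2.4]
grip_width: 0.6
```

```bash
python3 -c "
from h import *
st(); save('side','s3.png',(130,80,380,290),2.8)"
```

```text
t 3.53 box [ 84.5  -2.1 171.5] rot [-178.4   -1.1  100.1] tool axes in box cols [[0.006, 1.0, -0.028], [1.0, -0.005, 0.02], [0.02, -0.028, -0.999]] F [-3.7 -0.1 -2.4] w 0.6
```

View pics/s3.png

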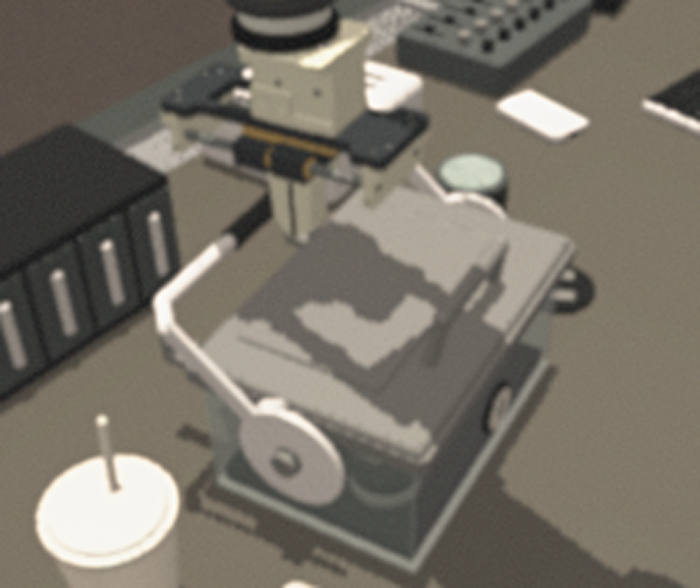

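The handle is at about 0.95 rad, with the bar near (235,230) in this crop. Next I back off, rise above the bar, move over it and press down.

>>> {"name": "step_arm", "arguments": {
  "moves": [0,-0.4,-0.2,0,0,0,1,0,0,-0.8,0,0,0,1,0,0,-0.9,0,0,0,1,0,0,-0.7,0,0,0,1,0,0.6,-0.05,0,0,0,1,0,0.7,-0.05,0,0,0,1,0,0.7,-0.05,0,0,0,1,0,0,0,0,0,0,1]
}}

```text
time: 4.25
tool_pos: [669.8, 21.9, 231.3]
tcp_rot: [-3.126, -0.018, 1.747]
contact_force: [0.2, -0.4, -0.8]
grip_width: 0.6
```

```bash
python3 -c "
from h import *
st(); save('side','s4.png',(130,80,380,290),2.8);save('top','t4.png',(150,80,400,260),2.8)"
```

```text
t 4.25 box [121.1  -4.  231.3] rot [-179.1   -1.   100.1] tool axes in box cols [[0.006, 1.0, -0.016], [1.0, -0.005, 0.018], [0.018, -0.016, -1.0]] F [ 0.2 -0.4 -0.8] w 0.6
```

View pics/s4.png

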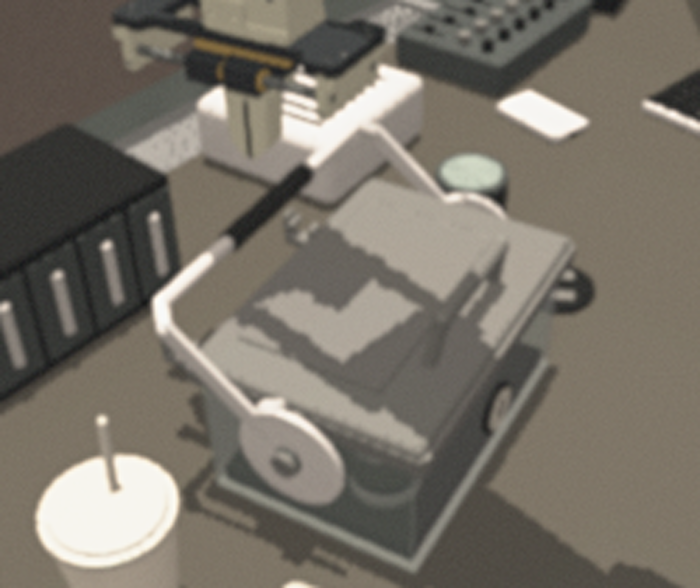

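View pics/t4.png

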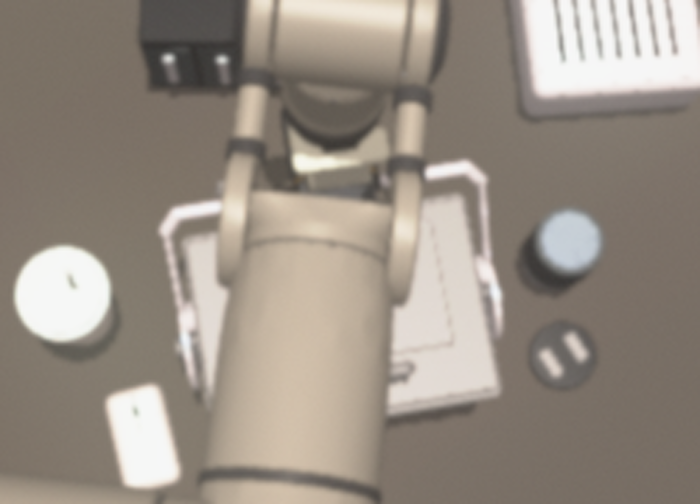

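The fingers hover above and behind the bar, and all bystanders are in place. I'll measure the sleeve centre at crop (267,207) by casting a ray onto the box's mid-plane.

```bash
python3 -c "
from h import *
for p in [(267,207)]:
    e,d=ray('side',(p[0]/2.8+130,p[1]/2.8+80)); e=box(e); d=B@d; q=e-d*e[1]/d[1]; print(q.round(1), np.hypot(q[0],q[2]-100), np.arctan2(q[0],q[2]-100))
"
```

```text
[113.4   0.  184.8] 141.57433428927538 0.9288587101432819
```

The radius comes out at 142 mm (true 140) and the angle at 0.93 rad, so the points agree. Pressing down now.

>>> {"name": "step_arm", "arguments": {
  "moves": [0,0,0.7,0,0,0,1,0,0,0.7,0,0,0,1,0,0,0.5,0,0,0,1,0,0.05,0.5,0,0,0,1,0,0.1,0.5,0,0,0,1,0,0.1,0.5,0,0,0,1,0,0.1,0.5,0,0,0,1,0,0.1,0.5,0,0,0,1]
}}

```text
time: 5.02
tool_pos: [676.0, 23.7, 146.0]
tcp_rot: [-3.138, -0.015, 1.746]
contact_force: [-0.0, 0.2, 1.0]
grip_width: 0.5
```

```bash
python3 -c "
from h import *
st(); save('side','s5.png',(130,80,380,290),2.8)"
```

```text
t 5.02 box [127.5  -3.4 146. ] rot [-179.8   -0.8  100. ] tool axes in box cols [[0.006, 1.0, -0.003], [1.0, -0.006, 0.015], [0.015, -0.003, -1.0]] F [0.  0.2 1. ] w 0.5
```

View pics/s5.png

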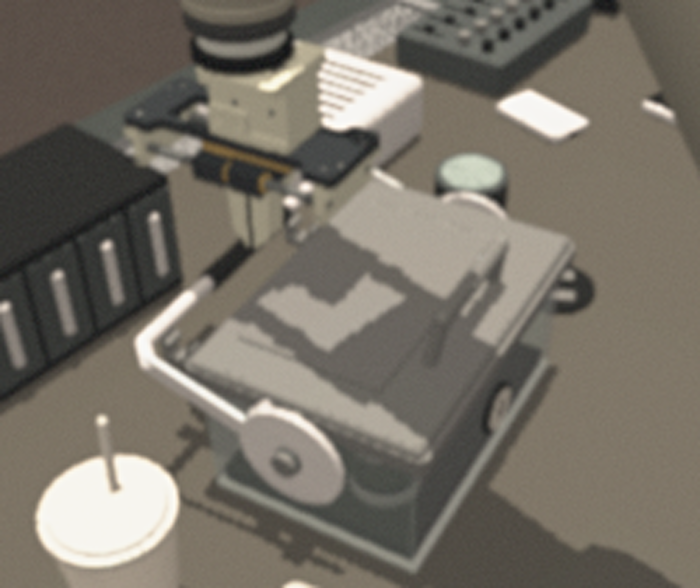

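The tip rests on the sleeve and the bar is going down, at about 1.3 rad. I'll press on to the snap.

>>> {"name": "step_arm", "arguments": {
  "moves": [0,0.15,0.4,0,0,0,1,0,0.15,0.4,0,0,0,1,0,0.1,0.4,0,0,0,1,0,0.1,0.4,0,0,0,1,0,0,0.4,0,0,0,1,0,0,0.4,0,0,0,1]
}}

```text
time: 5.57
tool_pos: [684.1, 25.7, 101.8]
tcp_rot: [-3.133, -0.014, 1.747]
contact_force: [-33.1, -0.8, 73.1]
grip_width: -0.1
```

```bash
python3 -c "
from h import *
st(); save('side','s6.png',(130,80,380,290),2.8)"
```

```text
t 5.57 box [135.8  -2.9 101.8] rot [-179.5   -0.8  100.1] tool axes in box cols [[0.006, 1.0, -0.008], [1.0, -0.005, 0.014], [0.014, -0.008, -1.0]] F [-32.7   5.1  73.1] w -0.1
```

View pics/s6.png

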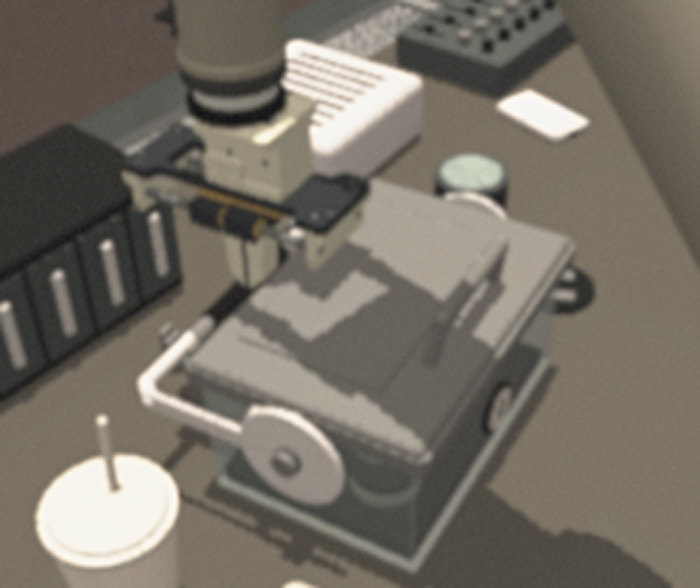

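The push reached 73 N at tip z of 102 mm, so the end stop has been hit. I'll lift off and check that the handle stays down.

>>> {"name": "step_arm", "arguments": {
  "moves": [0,0,-0.3,0,0,0,1,0,0,-0.6,0,0,0,1,0,0,-0.9,0,0,0,1,0,0,-1,0,0,0,1,0,0,-1,0,0,0,1,0,0,-1,0,0,0,1,0,0,-1,0,0,0,1,0,0,-0.6,0,0,0,1]
}}

```text
time: 6.28
tool_pos: [686.6, 25.5, 235.6]
tcp_rot: [-3.14, -0.014, 1.748]
contact_force: [0.5, 0.3, 0.6]
grip_width: 0.8
```

```bash
python3 -c "
from h import *
st(); save('side','s7.png',(130,80,380,290),2.8)
for th in (1.5,1.6):
    P=world([140*np.sin(th),0,100+140*np.cos(th)]); print(th,(proj('side',P)-[130,80])*2.8)"
```

```text
t 6.28 box [138.3  -3.6 235.6] rot [-179.9   -0.8  100.1] tool axes in box cols [[0.004, 1.0, -0.001], [1.0, -0.004, 0.014], [0.014, -0.001, -1.0]] F [0.6 0.2 0.6] w 0.8
1.5 [247.26473846 272.00099164]
1.6 [248.36230848 284.8825734 ]
```

View pics/s7.png

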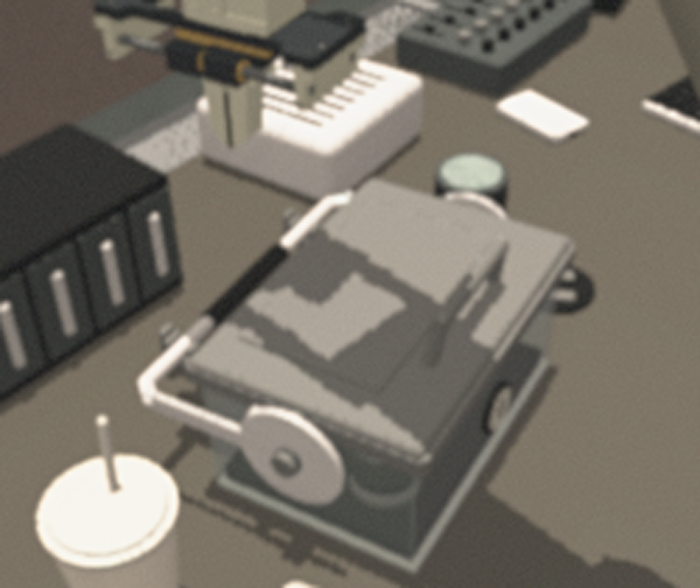

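The handle stays down after the lift. The sleeve centre at crop (245,283) matches the projection for 1.60 rad at (248,285), and 1.50 rad would be at (247,272). Now over to the pull bar, opening the fingers.

>>> {"name": "step_arm", "arguments": {
  "moves": [0,-1,0,0,0,0,-1,0,-1,0,0,0,0,-1,0,-1,0,0,0,0,-1,0,-1,0,0,0,0,-1,0,-1,0,0,0,0,-1,0,-1,0,0,0,0,-1,0,-1,0,0,0,0,-1,0,-1,0,0,0,0,-1]
}}

```text
time: 7.0
tool_pos: [528.0, -2.3, 228.3]
tcp_rot: [3.136, -0.014, 1.75]
contact_force: [0.5, -0.4, -0.1]
grip_width: 49.3
```

```bash
python3 -c "
from h import *
st()"
```

```text
t 7.0 box [-22.8  -2.2 228.3] rot [179.7  -0.8 100.2] tool axes in box cols [[0.003, 1.0, 0.006], [1.0, -0.003, 0.014], [0.014, 0.006, -1.0]] F [ 0.4 -0.5 -0.1] w 49.3
```

>>> {"name": "step_arm", "arguments": {
  "moves": [0.1,-0.9,0,0,0,0,-1,0,-0.9,0,0,0,0,-1,0,-0.3,0,0,0,0,-1,0,0,0,0,0,0,-1,0,0,0,0,0,0,-1]
}}

```text
time: 7.42
tool_pos: [481.9, -7.8, 224.8]
tcp_rot: [3.137, -0.015, 1.749]
contact_force: [0.1, -0.6, 0.6]
grip_width: 82.5
```

```bash
python3 -c "
from h import *
st(); save('side','s8.png',(180,80,390,280),2.9)
for b in (-66,-63): print((proj('side',world([b,0,179]))-[180,80])*2.9)"
```

```text
t 7.42 box [-69.1   0.7 224.8] rot [179.7  -0.9 100.2] tool axes in box cols [[0.004, 1.0, 0.005], [1.0, -0.004, 0.015], [0.015, 0.005, -1.0]] F [ 0.  -0.6  0.6] w 82.5
[346.8914067  291.64652505]
[342.98513438 290.35315514]
```

View pics/s8.png

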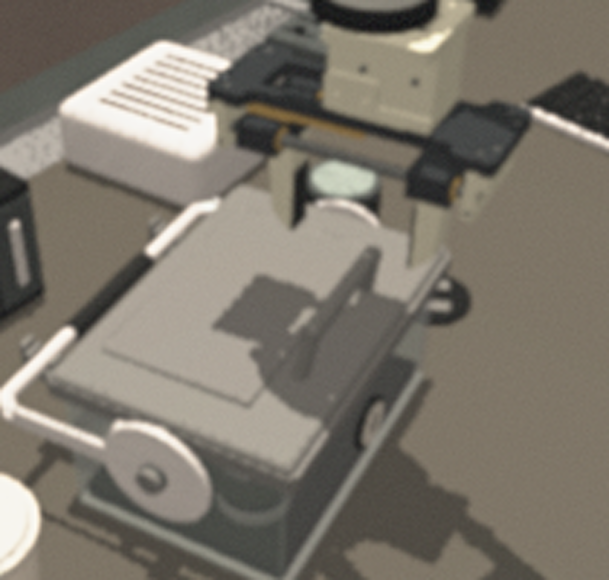

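The fingers straddle the pull bar, whose centre at about (340,300) is near the predicted (345,291). Now descending about 62 mm.

>>> {"name": "step_arm", "arguments": {
  "moves": [0,0.1,0.5,0,0,0,-1,0,0.1,0.6,0,0,0,-1,0,0,0.6,0,0,0,-1,0,0,0.6,0,0,0,-1,0,0,0.4,0,0,0,-1,0,0,0,0,0,0,-1]
}}

```text
time: 7.97
tool_pos: [493.7, -5.9, 168.0]
tcp_rot: [3.131, -0.014, 1.75]
contact_force: [-0.2, -0.6, -0.0]
grip_width: 92.1
```

```bash
python3 -c "
from h import *
st()"
```

```text
t 7.97 box [-57.2   0.5 168. ] rot [179.4  -0.8 100.2] tool axes in box cols [[0.003, 1.0, 0.011], [1.0, -0.003, 0.014], [0.014, 0.011, -1.0]] F [-0.3 -0.6 -0. ] w 92.1
```

>>> {"name": "step_arm", "arguments": {
  "moves": [0,-0.35,0.2,0,0,0,-1,0,0,0.1,0,0,0,-1,0,0,0,0,0,0,-1]
}}

```text
time: 8.22
tool_pos: [487.6, -7.0, 161.5]
tcp_rot: [3.131, -0.014, 1.75]
contact_force: [-0.2, -0.3, 0.4]
grip_width: 92.0
```

```bash
python3 -c "
from h import *
st(); save('side','s9.png',(180,80,390,280),2.9)"
```

```text
t 8.22 box [-63.4   0.4 161.5] rot [179.4  -0.8 100.3] tool axes in box cols [[0.002, 1.0, 0.011], [1.0, -0.002, 0.014], [0.014, 0.011, -1.0]] F [-0.2 -0.2  0.4] w 92.0
```

View pics/s9.png

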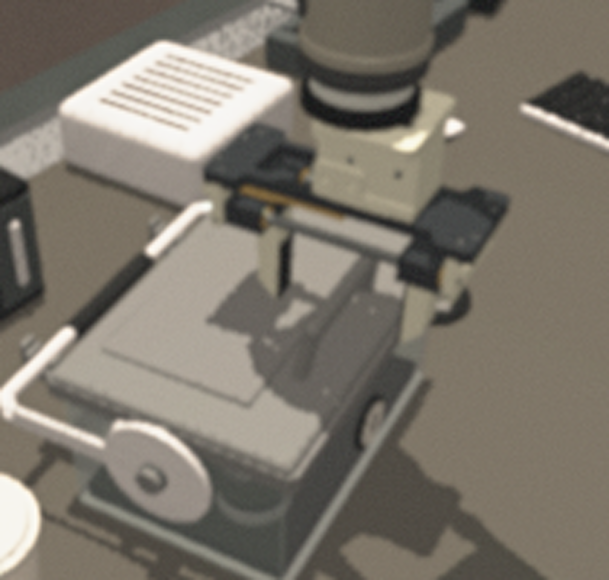

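The pads are on either side of the pull bar and clear of the lid. Closing.

>>> {"name": "step_arm", "arguments": {
  "moves": [0,0,0,0,0,0,1,0,0,0,0,0,0,1,0,0,0,0,0,0,1,0,0,0,0,0,0,1,0,0,0,0,0,0,1,0,0,0,0,0,0,1,0,0,0,0,0,0,1,0,0,0,0,0,0,1]
}}

```text
time: 8.93
tool_pos: [488.7, -7.3, 163.8]
tcp_rot: [3.126, -0.012, 1.75]
contact_force: [0.7, -0.8, 0.4]
grip_width: 43.1
```

>>> {"name": "step_arm", "arguments": {
  "moves": [0,0,0,0,0,0,1,0,0,0,0,0,0,1,0,0,0,0,0,0,1,0,0,0,0,0,0,1,0,0,0,0,0,0,1,0,0,0,0,0,0,1]
}}

```text
time: 9.43
tool_pos: [488.3, -7.3, 163.8]
tcp_rot: [3.127, -0.012, 1.75]
contact_force: [0.2, 0.1, 0.2]
grip_width: 13.0
```

```bash
python3 -c "
from h import *
st()"
```

```text
t 9.43 box [-62.7  -0.  163.8] rot [179.2  -0.7 100.3] tool axes in box cols [[0.002, 1.0, 0.014], [1.0, -0.002, 0.012], [0.012, 0.014, -1.0]] F [0.2 0.1 0.2] w 13.0
```

>>> {"name": "step_arm", "arguments": {
  "moves": [0,0,0,0,0,0,1,0,0,-0.1,0,0,0,1,0,0,-0.1,0,0,0,1]
}}

```text
time: 9.68
tool_pos: [488.7, -7.2, 165.3]
tcp_rot: [3.127, -0.013, 1.75]
contact_force: [8.7, 0.5, -21.3]
grip_width: 13.3
```

>>> {"name": "step_arm", "arguments": {
  "moves": [0,0,-0.2,0,0,0,1,0,0,-0.2,0,0,0,1]
}}

```text
time: 9.85
tool_pos: [490.0, -7.0, 169.0]
tcp_rot: [3.127, -0.015, 1.749]
contact_force: [9.0, 2.6, -8.3]
grip_width: 13.0
```

The force peaked at about 21 N and then fell while the bar rose, so the seal has let go. I'll raise slowly along the lid's arc, turning with it.

>>> {"name": "step_arm", "arguments": {
  "moves": [0,0.05,-0.15,0.3,0,0,1,0,0.05,-0.15,0.3,0,0,1,0,0.05,-0.15,0.3,0,0,1,0,0.05,-0.15,0.3,0,0,1]
}}

```text
time: 10.18
tool_pos: [492.1, -6.6, 177.8]
tcp_rot: [-3.062, -0.017, 1.748]
contact_force: [0.2, -1.5, -5.4]
grip_width: 12.8
```

```bash
python3 -c "
from h import *
st()"
```

```text
t 10.18 box [-58.9   0.  177.8] rot [-175.4   -1.   100.2] tool axes in box cols [[0.004, 0.997, -0.08], [1.0, -0.003, 0.017], [0.017, -0.08, -0.997]] F [-0.1 -1.5 -5.4] w 12.8
```

>>> {"name": "step_arm", "arguments": {
  "moves": [0,0.1,-0.15,0.3,0,0,1,0,0.1,-0.15,0.3,0,0,1,0,0.1,-0.15,0.3,0,0,1,0,0,0,0,0,0,1,0,0,0,0,0,0,1,0,0,0,0,0,0,1]
}}

```text
time: 10.68
tool_pos: [493.8, -6.2, 184.5]
tcp_rot: [-2.979, -0.018, 1.749]
contact_force: [-1.7, -0.0, 0.8]
grip_width: 12.9
```

```bash
python3 -c "
from h import *
st(); save('side','s10.png',(180,80,390,280),2.9)"
```

```text
t 10.68 box [-5.710e+01  1.000e-01  1.845e+02] rot [-170.7   -1.   100.2] tool axes in box cols [[0.004, 0.987, -0.161], [1.0, -0.001, 0.019], [0.018, -0.161, -0.987]] F [-1.7  0.3  0.8] w 12.9
```

View pics/s10.png

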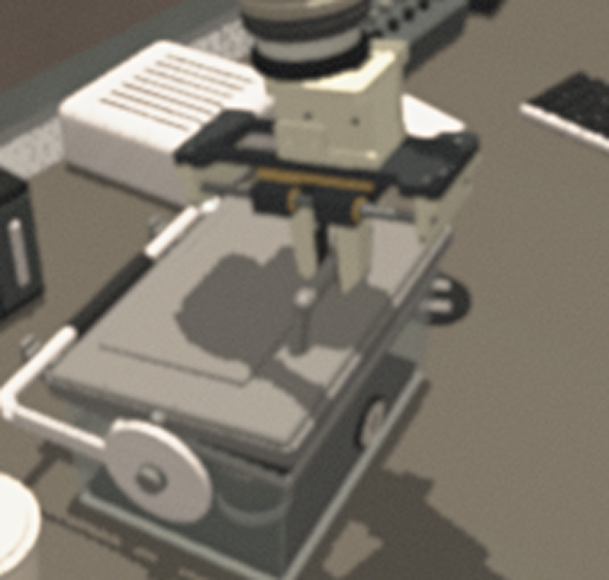

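The lid is visibly ajar with the bar gripped, and its front-left corner has gone from about (290,478) to (291,447). I'll check the angle against that corner and the TCP rise.

```bash
python3 -c "
from h import *
def rot(p,f):
    x,z=p[0]-94,p[2]-127; return [94+x*np.cos(f)+z*np.sin(f),p[1],127-x*np.sin(f)+z*np.cos(f)]
for f in (0,.08,.12,.16,.2,.24): print(f,((proj('side',world(rot([-96,134,145],f)))-[180,80])*2.9).round(), np.array(rot([-66,0,179],f)).round(1))
o=get_obs();M=R.from_euler('xyz',o['tcp_rot']).as_matrix(); print('bar pt (15 behind TCP)',box(o['tool_pos']-15*M[:,2]).round(1))
"
python3 - <<'E'
import cv2
for f in('s9','s10'):
    a=cv2.imread(f'pics/{f}.png')[360:560,180:440]; cv2.imwrite(f'pics/{f}c.png',cv2.resize(a,None,fx=2.5,fy=2.5))
E
```

```text
0 [296. 466.] [-66.   0. 179.]
0.08 [294. 448.] [-61.3   0.  191.6]
0.12 [292. 439.] [-58.6   0.  197.8]
0.16 [290. 430.] [-55.7   0.  203.8]
0.2 [287. 420.] [-52.5   0.  209.8]
0.24 [284. 410.] [-49.1   0.  215.5]
bar pt (15 behind TCP) [-54.7  -0.2 199.3]
```

View pics/s9c.png

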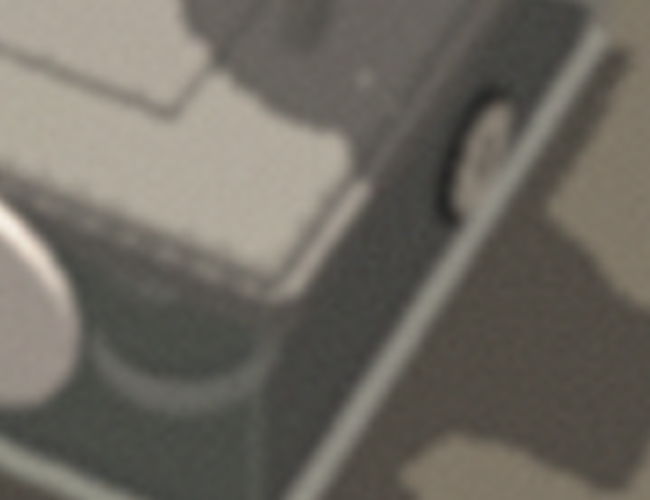

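View pics/s10c.png

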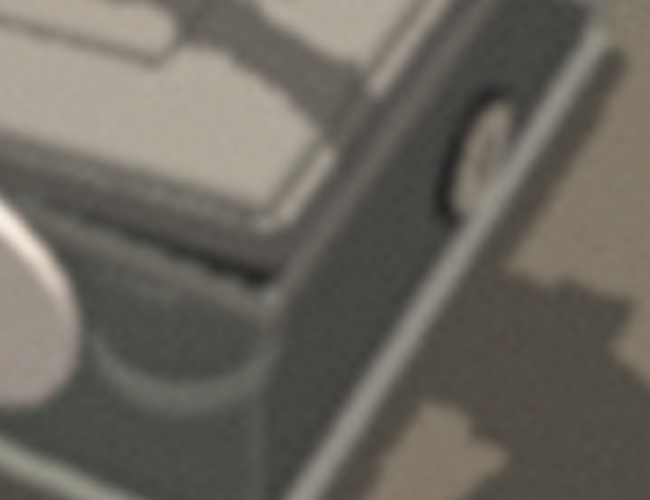

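The corner's rise of about 27 px gives roughly 0.12 rad, and the TCP gives about 0.13 rad. I'll raise it a few mm to centre it in the band and hold still.

>>> {"name": "step_arm", "arguments": {
  "moves": [0,0.03,-0.12,0,0,0,1,0,0.03,-0.12,0,0,0,1,0,0,0,0,0,0,1,0,0,0,0,0,0,1,0,0,0,0,0,0,1,0,0,0,0,0,0,1,0,0,0,0,0,0,1,0,0,0,0,0,0,1]
}}

```text
time: 11.4
tool_pos: [495.8, -5.8, 188.7]
tcp_rot: [-2.981, -0.019, 1.748]
contact_force: [0.0, -1.0, -2.4]
grip_width: 13.1
```

```bash
python3 -c "
from h import *
o=st();M=R.from_euler('xyz',o['tcp_rot']).as_matrix(); print('bar pt',box(o['tool_pos']-15*M[:,2]).round(1)); save('side','s11.png',(130,80,390,340),2.3);save('top','t11.png')
print(get_obs()['tool_pos'],abs(get_obs()['dq']).max())"
```

```text
t 11.4 box [-5.500e+01  1.000e-01  1.887e+02] rot [-170.8   -1.1  100.2] tool axes in box cols [[0.004, 0.987, -0.16], [1.0, -0.001, 0.019], [0.019, -0.16, -0.987]] F [-0.1 -1.  -2.4] w 13.1
bar pt [-5.260e+01 -2.000e-01  2.036e+02]
[495.88378796  -5.84069977 188.75695701] 0.002199826758217795
```

View pics/s11.png

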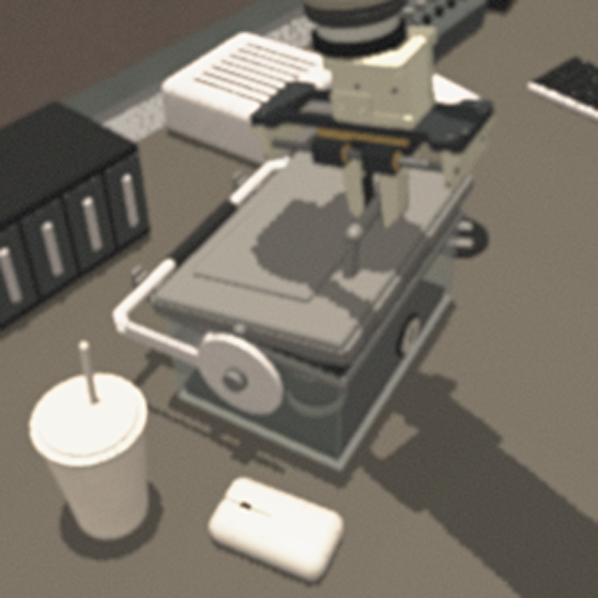

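View pics/t11.png

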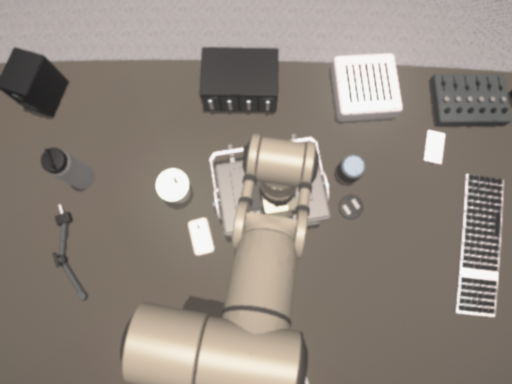

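The bar height puts the lid at about 0.155 rad. Everything is still, the handle is in its rests, and the lens (351,167), cap (350,207), cup (173,185) and mouse (201,237) are where they started. Handing in.

```bash
python3 -c "
from h import *
print(close_job()); st()"
```

```text
the job is handed in; nothing more can be done
None
the job is handed in; nothing more can be done
```

I pushed the handle back and pressed it down to its end stop. I then gripped the lid's pull bar, broke the seal, and handed the job in at about 11.5 s while still holding the lid ajar. `close_job()` gives no verdict, so whether it passed is unconfirmed.

- **Handle:** it stayed down when I lifted off. The sleeve centre was within about 3 px (in the enlarged picture) of where 1.60 rad should put it. I judged the snap only from this and from the push force. That force reached about 73 N through the fingertips at the end stop, well above the 4 N needed but under the 120 N wrist limit.
- **Seal:** it let go at about 21 N, more than the stated 14 N. The bar then rose only a few millimetres at a time.
- **Lid:** the bar's height puts it at about 0.155 rad, so the front edge is roughly 29 mm up. Just before a final raise of about 4 mm, the lid's corner in the side view gave 0.12 rad and the arm position about 0.13 rad. Both are inside the allowed 0.08 to 0.24 rad.
- **Grip:** the fingers read 13.1 mm on the 14 mm bar, the outside force was about 2.4 N, and joint speeds were near zero.
- **Bystanders:** the lens, cup, mouse and lens cap showed no visible shift in the last top view. I compared that by eye, not by measurement.

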